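Present a ball specimen to the rail scope

ROBOT

A 6-joint arm with a two-finger parallel gripper is mounted at the origin on the work surface. World frame = base frame: x ahead of the robot, y to its left, z up, the work surface at z = 0. Lengths are in m, angles in rad, forces in N, time in s.
With the tool pointing down it reaches from about 0.375 to 0.925 m from the base axis. Payload 5.7 kg.
Tool frame: the origin (TCP) lies midway between the tips of the shut fingers; the grasp point (between the pads) lies 19 mm behind it; z points along the fingers, y is the line along which they close (so a half turn about z gives the same grasp; the last joint's range is limited). The gripper opens to 88 mm and grips with 3 to 60 N. Pads are 20 mm wide; open, the fingers measure 115 mm over their backs; the gripper's body (75 mm by 178 mm) begins 61 mm behind the grasp point.
Start: joints at [0.993, 0.359, 1.51, -0, 1.272, -0.115], TCP at [0.268, 0.537, 0.223] pointing down, gripper open.
Joint ranges: [-2.97, 2.97], [-1.01, 2.36], [0.21, 2.38], [-0.96, 4.11], [0.2, 2.71], [-2.98, 2.98]. Speed limits (rad/s): [2.39, 2.39, 3.14, 3.14, 3.14, 3.14].

INTERFACE

Orientations are given as a unit quaternion [x, y, z, w].
In Python, from bench import move_ptp, servo_line, goto_joints, move_gripper, sleep, inverse_kinematics, capture, PlanningError, close_job, spot_in, silhouettes, current_clock, current_joint_pos, current_qvel, current_joint_torque, current_position, current_orientation, current_force, current_torque, current_finger_gap, current_grip_force gives the robot as it stands. Calls block until the motion is done:
- move_ptp(position, orientation): joint-space move of the TCP to a pose.
- servo_line(position, orientation=None, rate=0.15, contact_N=None): straight line of the TCP; orientation=None keeps the orientation; rate is the mean speed in m/s. With contact_N (N) it stops when the force on the tool has changed by that much, and returns True; else False.
- goto_joints(angles): joint-space move.
- move_gripper(opening): finger opening in m; the grip force is fixed at half the most; returns when the fingers have stopped.
- sleep(seconds).
- inverse_kinematics(position, orientation): joint angles nearest the present ones, or None.
- capture(name): name is "scene" or "top" or "wrist"; returns a dict with "image" (420x560x3 uint8, blue, green, red), "range_z" (420x560 float32, m along the optical axis (not along the pixel's ray), 0 where there is no reading), "intrinsics" (3x3 intrinsics, pixels), "R" (3x3) and "t" (3): a world point X has camera coordinates R X + t. Camera axes: x right, y down, z forward; pixel columns grow to the right and rows downward; lengths in m; the calibration is good to about 2 mm. The wrist camera is an equidistant fisheye: a pixel r from the principal point sees the ray r / f radians off the axis. A picture is of the moment at which its call begins.
A pose or a line that the arm cannot do raises PlanningError and nothing moves.
- close_job(): hands the job in; it is judged then, once.
Trained networks look in the newest picture that a camera, given by its name, has taken for a name from the list of things; names that differ only in an ending like _2 or _b are one class to them, and where a whole thing is asked for, a point or a joint stands for the part that bears it (a point fixed in the world has none). Each returns a list of dicts, best first, with "conf" (0 to 1); they miss things now and then, are a little off and sometimes report something else, mostly with a low value. They report only what shows in the picture. A call takes as long as a camera call. They do not tell look-alikes from the thing itself.
- spot_in(camera, query): "xy" ([column, row] in pixels, amid what is visible of it).
- silhouettes(camera, query): "region" (420x560 bool, what is visible of it) and "xy" ([column, row] in pixels, amid what is visible of it).
Readings, each from a call of its own:
- current_clock(): time.
- current_joint_pos(): joint angles.
- current_qvel(): joint speeds.
- current_joint_torque(): joint torques, N m.
- current_position(): TCP position.
- current_orientation(): TCP orientation.
- current_force(): force on the tool from outside, world axes, zero at the start.
- current_torque(): the same for the moment, N m.
- current_finger_gap(): finger opening in m.
- current_grip_force(): force on a finger pad.
Only numpy, scipy, OpenCV 4.12 (cv2) and the standard library are available. Lean on these libraries where they do the work, as an engineer would, in place of code of your own. Each camera call takes 0.05 s, during which the arm holds its last target. There are 200 camera calls.

TASK

Swing the orange clamp lever open, slide the scope carriage along its rail until its red pointer lines up with the line on the yellow clip, and swing the lever shut again so the scope stays there. Then pick up the blue tray by its white handle, keeping it level all the way so that the loose ball never leaves its pocket, and present the ball to the scope: centred on the lens, about 50 mm in front of it. Finish while still holding the tray there, level and still, touching nothing but the gripper, and leave the jar, the slide box and the dish where they are.

Things in the scene. Friction and masses are not known exactly. Their poses are not given: they have to be found in the camera images.
- rail: Fixed dark steel rail lying on the table, 90 x 460 mm, aluminium top 22 mm high, black end stops. Origin: centre of its underside. Its y axis runs along the rail (roughly across in front of the robot), its x axis points away from the robot; it may be turned by up to 0.1 rad. It carries the yellow clip, the carriage and the lever.
- carriage (a joint): Position of the white scope carriage along the rail, m, 0 to 0.22, growing toward the rail's +y. Carriage plate 74 x 190 mm, top 44 mm above the table. It slides against about 8 N of friction and stays where it is left. It must only be moved with the lever open.
- push_grip (a point): Centre of the top of the black upright grip on the carriage, 105 mm above the table. The grip is 14 mm wide along the rail, 30 mm across it and rises 61 mm from the carriage plate; pinch it from above along the rail to slide the carriage. At least 33 mm free on either side; the scope barrel's top beside it is at 112 mm height. Axes parallel to the rail's.
- pointer (a point): Tip of the carriage's red pointer strip, 6 mm wide, lying on the carriage plate on the far (+x) side of the carriage, level with the push grip along the rail. Axes parallel to the rail's.
- mark_line (a point): The black line, 5 mm wide, on the yellow clip (34 mm wide) on the far edge of the rail; the clip is fixed during the job. The pointer is on the mark when both have the same position along the rail. Always on the +y side of the starting carriage, 50 to 170 mm away. Axes parallel to the rail's.
- lever (a joint): Angle of the orange clamp lever about its vertical pivot on the carriage, rad, 0 to 1.6. 0 = locked: the lever points across the rail toward the robot (rail's -x). Growing (anticlockwise seen from above) opens it; about 1.57 = open: it points along the rail's -y, away from the push grip. Fully open is the stop at 1.6. Friction needs about 1 N at the knob; it stays where it is left.
- lever_pivot (a point): Point on the lever's pivot axis, at the height of the knob's top (105 mm).
- lever_knob (a point): Centre of the top of the lever's upright round knob, 18 mm diameter, 105 mm above the table, standing 32 mm above the lever bar, 55 mm from the pivot axis. Pinch it from above and turn the hand along with the lever, or push it; dragging it round with a tight grip that does not turn can pull the carriage along.
- lens (a point): Centre of the scope's lens face (dark glass 24 mm across in a white ring light, 42 mm barrel end), 90 mm above the table, looking level toward the robot along the rail's -x. The barrel is on the carriage 62 mm to the +y side of the push grip.
- focus (a point): The point 50 mm straight in front of the lens, 90 mm above the table, where the pocket point (ball centre) must be held. Moves with the carriage. Axes parallel to the rail's.
- tray: Loose blue tray, 130 x 70 x 8 mm, about 160 g (may vary), lying on the table. Origin: centre of its underside; x axis along its length toward the pocket, z up. Upright white handle in its middle: 34 mm along x, 14 mm thick along y, top 55 mm above the underside; grip it across its thickness. A white paper patch is on the other end from the pocket.
- pocket (a point): Centre of the ball when it sits in the middle of the tray's round pocket: 42 mm from the tray's origin along its x, 19 mm above its underside. The pocket is 30 mm wide inside, with a rim only 4 mm high and 37 mm across outside. Same axes as the tray.
- ball_center (a point): Centre of the loose red-brown ball, 22 mm diameter, 16 g, which can roll about 7 mm either way within the pocket.
- jar: Bystander: amber jar with a black cap, 44 mm diameter, 55 mm high. Origin: centre of its underside.
- slide_box: Bystander: green slide box with a white lid, 82 x 52 x 34 mm. Origin: centre of its underside.
- dish: Bystander: white dish, 72 mm diameter, 16 mm high. Origin: centre of its underside.
Mind the look-alikes: they are no part of the job. Of the things like the tray, leave any that is green or pink; of the rest the smaller one is meant.

How it is judged:
On the way, in this order (a step that is already met when the one before it is completed fails the run):
1. the lever is swung open (past 1.2 rad) before the carriage has been moved (12 mm) (value of joint lever above 1.2 rad and distance of push_grip from where it was at the start of the episode below 0.012 m), for 0.1 s.
2. with the lever open the carriage is brought to the mark, within 6 mm (value of joint lever above 1.2 rad and y of pointer in the frame of mark_line between -0.006 and 0.006 m), for 0.2 s.
3. the lever is shut (below 0.15 rad) with the carriage on the mark, the tray still on the table (value of joint lever below 0.15 rad and height (world z) of tray below 0.02 m and y of pointer in the frame of mark_line between -0.006 and 0.006 m), for 0.2 s.
4. the tray is lifted clear of the table (height (world z) of tray above 0.03 m), for 0.2 s.
At the end, for the whole second after the job is handed in: The lever is shut (below 0.15 rad), the pointer within 6 mm of the mark, and the gripper holds the tray still and level (within 0.1 rad), touching nothing else, with the ball in its pocket and the pocket centred on the lens within 15 mm sideways and in height, 50 mm (within 20 mm) in front of it (value of joint lever below 0.15 rad and y of pointer in the frame of mark_line between -0.006 and 0.006 m and x of pocket in the frame of focus between -0.02 and 0.02 m and y of pocket in the frame of focus between -0.015 and 0.015 m and z of pocket in the frame of focus between -0.015 and 0.015 m and distance between ball_center and pocket below 0.015 m and angle between tray's own z axis and vertical below 0.1 rad and linear speed of tray below 0.02 m/s and contact force between the fingers and tray above 1 N and contact force between tray and rail below 0.2 N and contact force between tray and jar below 0.2 N and contact force between tray and slide_box below 0.2 N and contact force between tray and dish below 0.2 N); the arm keeps its last pose, push and grip.
It fails at once if the tray tips more than 0.35 rad (angle between tray's own z axis and vertical above 0.35 rad).
It fails at once if the ball leaves its pocket (distance between ball_center and pocket above 0.02 m).
It fails at once if the specimen jar is moved more than 25 mm or tipped (distance of jar from where it was at the start of the episode above 0.025 m or angle between jar's own z axis and vertical above 0.4 rad).
It fails at once if the slide box is moved more than 25 mm or tipped (distance of slide_box from where it was at the start of the episode above 0.025 m or angle between slide_box's own z axis and vertical above 0.4 rad).
It fails at once if the white dish is moved more than 25 mm or tipped (distance of dish from where it was at the start of the episode above 0.025 m or angle between dish's own z axis and vertical above 0.4 rad).
It also fails if it takes over 72 s, if anything falls off the work surface, if the arm or the gripper's body presses on something with over 40 N, if the wrist force passes 120 N, or if a joint passes its speed limit or range.

## Working session

There is one attempt and no reset: what is moved stays moved. The work goes in short steps, each a Python script; the robot and the scene stay as the last script left them, time stands still between calls to the robot, and variables do not carry over. Pictures are saved under pics/ and viewed, at most 10 in all, crops included, and the job is handed in when it is done.

```bash
mkdir -p pics; cat > h.py <<'E'
import numpy as np, cv2
from bench import *
def world(c,uv,z=None):
    """pixel -> world; at plane height z, or by depth"""
    K,R,t=c["intrinsics"],c["R"],c["t"]
    d=np.linalg.solve(K,[uv[0],uv[1],1.0]); C=-R.T@t; dw=R.T@d
    if z is None:
        s=np.median(c["range_z"][int(uv[1])-1:int(uv[1])+2,int(uv[0])-1:int(uv[0])+2])
    else: s=(z-C[2])/dw[2]
    return C+s*dw
def proj(c,X):
    p=c["R"]@np.asarray(X)+c["t"]; p=c["intrinsics"]@p; return p[:2]/p[2]
E
python3 - <<'E'
from h import *
H={'push_grip':.105,'pointer':.045,'mark_line':None,'lever_pivot':.105,'lever_knob':.105,'lens':.09,'tray':None,'pocket':None,'ball_center':.011,'jar':None,'slide_box':None,'dish':None,'rail':None,'lever':None}
for cam in ("top","scene"):
    c=capture(cam); cv2.imwrite(f"pics/{cam}0.png",c["image"])
    print(cam,(-c["R"].T@c["t"]).round(3))
    for n,z in H.items():
        for r in spot_in(cam,n)[:3]:
            print(n,round(r["conf"],2),np.round(r["xy"],1),world(c,r["xy"]).round(3), world(c,r["xy"],z).round(3) if z else '')
E
```

```text
top [0.511 0.089 1.262]
push_grip 0.95 [340.6 201.3] [ 0.599 -0.034  0.044] [ 0.594 -0.027  0.105]
push_grip 0.43 [376.  208.6] [ 0.58  -0.119  0.074] [ 0.578 -0.113  0.105]
lever_knob 0.62 [374.4 208.9] [ 0.581 -0.12   0.043] [ 0.578 -0.109  0.105]
lens 0.76 [335.3 203.4] [ 0.593 -0.02   0.044] [ 0.59  -0.016  0.09 ]
tray 0.8 [136.5 239.4] [0.489 0.48  0.063] 
tray 0.8 [206.3 303.3] [0.33  0.303 0.034] 
tray 0.73 [200.6 236.5] [0.5   0.32  0.053] 
pocket 0.95 [202.7 233.9] [0.507 0.315 0.054] 
pocket 0.74 [249.8 119. ] [0.8   0.202 0.071] 
pocket 0.73 [141.5 239.9] [0.487 0.48  0.021] 
ball_center 0.71 [205.  237.7] [0.497 0.315 0.016] [0.497 0.316 0.011]
ball_center 0.44 [202.5 215.6] [0.554 0.322 0.025] [0.555 0.325 0.011]
ball_center 0.26 [341.7 200.5] [ 0.601 -0.036  0.044] [ 0.603 -0.04   0.011]
jar 0.65 [449.6 277.5] [ 0.413 -0.308  0.055] 
slide_box 0.59 [393.1 274.4] [ 0.416 -0.172  0.033] 
slide_box 0.3 [178.  171.5] [0.671 0.396 0.005] 
rail 0.62 [322.5 199. ] [0.598 0.017 0.11 ] 
lever 0.54 [377.4 206.7] [ 0.585 -0.122  0.074] 
scene [1.032 0.432 0.847]
push_grip 0.59 [22
[... 431 characters left out ...]
[ 0.576 -0.118  0.076] [ 0.593 -0.097  0.105]
lens 0.82 [227.8 201.5] [ 0.598 -0.042  0.058] [ 0.615 -0.023  0.09 ]
tray 0.96 [397.7 211.8] [0.339 0.306 0.007] 
tray 0.72 [375.1 264.2] [0.513 0.332 0.01 ] 
tray 0.69 [251.1 337.8] [0.825 0.208 0.024] 
pocket 0.97 [370.6 257.8] [0.522 0.319 0.04 ] 
pocket 0.94 [446.5 294.4] [0.503 0.495 0.033] 
pocket 0.81 [401.8 211.8] [0.345 0.317 0.022] 
ball_center 0.49 [368.2 271.6] [0.551 0.33  0.028] [0.54  0.328 0.011]
jar 0.68 [194.7 128.4] [ 0.431 -0.315  0.035] 
slide_box 0.87 [234.1 154.8] [ 0.446 -0.151  0.034] 
dish 0.82 [362.4 329.5] [0.668 0.384 0.006] 
rail 0.78 [250.6 228. ] [0.621 0.047 0.045] 
lever 0.58 [212.9 176.6] [ 0.566 -0.116  0.073]
```

```bash
python3 - <<'E'
import cv2
a=cv2.imread('pics/top0.png'); cv2.imwrite('pics/top0a.png',cv2.resize(a[90:345,90:470],(800,537),interpolation=cv2.INTER_CUBIC))
a=cv2.imread('pics/scene0.png'); cv2.imwrite('pics/scene0a.png',cv2.resize(a[90:380,170:500],(680,598),interpolation=cv2.INTER_CUBIC))
E
```

```text
(no output)
```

View pics/top0a.png

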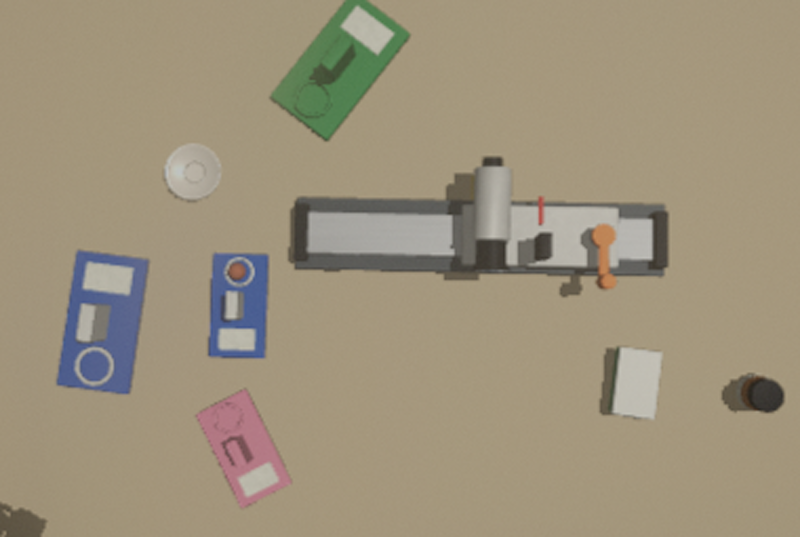

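View pics/scene0a.png

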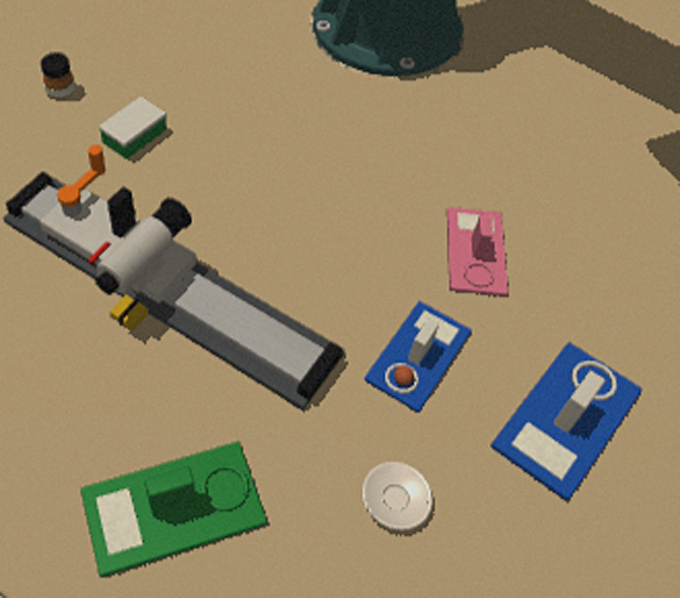

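The top crop shows rail x 295–665 px, barrel (492,215), red pointer (541,210), grip (543,246), and lever locked from pivot (604,237) to knob (608,281). The small blue tray with the ball is at (238,305), handle (233,305), with its pocket toward +x. The larger blue, pink and green trays are look-alikes. The scene crop shows the yellow clip with its line at (127,313).

```bash
cat >> h.py <<'E'
def cloud(c):
    K,R,t=c["intrinsics"],c["R"],c["t"]; z=c["range_z"]
    v,u=np.indices(z.shape); P=np.stack([(u-K[0,2])/K[0,0]*z,(v-K[1,2])/K[1,1]*z,z],-1)
    W=(P-t)@R; W[z<=0]=np.nan; return W
def box(W,x,y,z): return (W[...,0]>x[0])&(W[...,0]<x[1])&(W[...,1]>y[0])&(W[...,1]<y[1])&(W[...,2]>z[0])&(W[...,2]<z[1])
def rect(P):
    r=cv2.minAreaRect(P[:,:2].astype(np.float32)*1000); return np.round(r[0],1),np.round(r[1],1),round(r[2],2)
def masks(c):
    hsv=cv2.cvtColor(c["image"],cv2.COLOR_BGR2HSV); h,s,v=[hsv[...,i].astype(int) for i in range(3)]
    return dict(yellow=(h>20)&(h<35)&(s>150)&(v>60),red=((h<5)|(h>172))&(s>150)&(v>60),orange=(h>=6)&(h<18)&(s>150)&(v>90),blue=(h>105)&(h<125)&(s>120))
E
python3 - <<'E'
from h import *
T=capture("top"); S=capture("scene"); W=cloud(T); V=cloud(S)
for n,b in dict(rail=((.5,.7),(-.25,.3),(.008,.03)),plate=((.5,.7),(-.25,.3),(.036,.052)),grip=((.5,.65),(-.07,.0),(.085,.12)),knob=((.5,.57),(-.16,-.08),(.085,.12)),pivot=((.57,.65),(-.16,-.08),(.06,.12)),barrel=((.5,.72),(-.01,.12),(.08,.13)),handle=((.35,.6),(.27,.37),(.045,.07)),big=((.3,.6),(.4,.57),(.03,.1))).items():
    for nm,X in (('top',W),('scn',V)):
        m=box(X,*b); P=X[m]
        if len(P)>4: print(n,nm,len(P),'med',np.median(P,0).round(4),'mean',P.mean(0).round(4),'rect',*rect(P))
for nm,c,X in (('top',T,W),('scn',S,V)):
    M=masks(c)
    for k,b in dict(yellow=((.6,.75),(-.05,.1),(0,.1)),red=((.55,.7),(-.1,.0),(.02,.08)),orange=((.45,.65),(-.2,-.05),(.05,.13)),blue=((.35,.62),(.25,.4),(-.01,.02))).items():
        m=M[k]&box(X,*b); P=X[m]
        if len(P)>4:
            vv,uu=np.nonzero(m); print(k,nm,len(P),'px',uu.mean().round(1),vv.mean().round(1),'mean',P.mean(0).round(4),'rect',*rect(P), 'z', P[:,2].min().round(3),P[:,2].max().round(3))
# dark line in yellow bounding box, scene
cv2.imwrite('pics/clip.png',cv2.resize(S["image"][190:260,190:270],(640,560),interpolation=cv2.INTER_NEAREST))
m=masks(T)["red"]&box(W,(.4,.62),(.25,.4),(0,.05)); vv,uu=np.nonzero(m); print('ball',uu.mean(),vv.mean(),world(T,(uu.mean(),vv.mean()),.019))
E
```

```text
rail top 3563 med [0.5963 0.1099 0.0186] mean [0.5966 0.0693 0.0176] rect [598.7  32.3] [149.4 553.2] 7.78
rail scn 3807 med [0.6141 0.1207 0.0187] mean [0.6091 0.0933 0.0181] rect [601.1  48.9] [143.8 518.6] 6.27
plate top 1402 med [ 0.6011 -0.0674  0.0435] mean [ 0.5999 -0.0602  0.0434] rect [604.  -48.3] [ 84.5 189.2] 0.03
plate scn 1079 med [ 0.6086 -0.0682  0.045 ] mean [ 0.6063 -0.0504  0.0448] rect [605.  -74.9] [245.4  88.3] 89.61
grip top 183 med [ 0.5909 -0.007   0.1023] mean [ 0.5961 -0.0245  0.1017] rect [600.9 -27.9] [95.5 55.8] 0.12
grip scn 141 med [ 0.5897 -0.0425  0.1045] mean [ 0.5906 -0.0379  0.1011] rect [602.1 -27.4] [90.7 53.9] 0.75
knob top 51 med [ 0.5438 -0.1191  0.1045] mean [ 0.544  -0.1197  0.1024] rect [ 543.8 -120.3] [16.2 14.9] 87.91
knob scn 64 med [ 0.5474 -0.1173  0.1021] mean [ 0.5473 -0.118   0.0999] rect [ 545.5 -119.5] [17.1 16.6] 26.11
pivot top 133 med [ 0.5964 -0.1208  0.0742] mean [ 0.5942 -0.1202  0.0742] rect [ 592.  -123.1] [40.1 26.7] 18.87
pivot scn 136 med [ 0.5989 -0.1168  0.075 ] mean [ 0.5966 -0.1178  0.0738] rect [ 592.  -118.3] [26
[... 609 characters left out ...]
638] rect [482.9 492.1] [18.3 47.3] 83.71
blue top 414 px 208.0 237.7 mean [0.497  0.3093 0.0073] rect [503.7 322.8] [ 65.  123.6] 89.17 z -0.001 0.015
yellow scn 160 px 232.4 241.1 mean [0.6618 0.0212 0.0154] rect [660.7  18.4] [30.  35.5] 0.96 z 0.004 0.021
red scn 29 px 217.4 212.5 mean [ 0.6329 -0.0473  0.0464] rect [631.8 -48. ] [ 5.7 30.7] 86.37 z 0.044 0.05
orange scn 220 px 209.7 175.9 mean [ 0.5743 -0.1183  0.0819] rect [ 575.6 -121.8] [76.2 26.2] 5.6 z 0.066 0.108
blue scn 913 px 371.6 264.1 mean [0.5158 0.3246 0.0084] rect [507.2 323.2] [ 68.9 130.3] 89.78 z -0.001 0.013
ball nan nan [nan nan nan]<stdin>:15: RuntimeWarning: Mean of empty slice.
  ret = ret.dtype.type(ret / rcount)
```

View pics/clip.png

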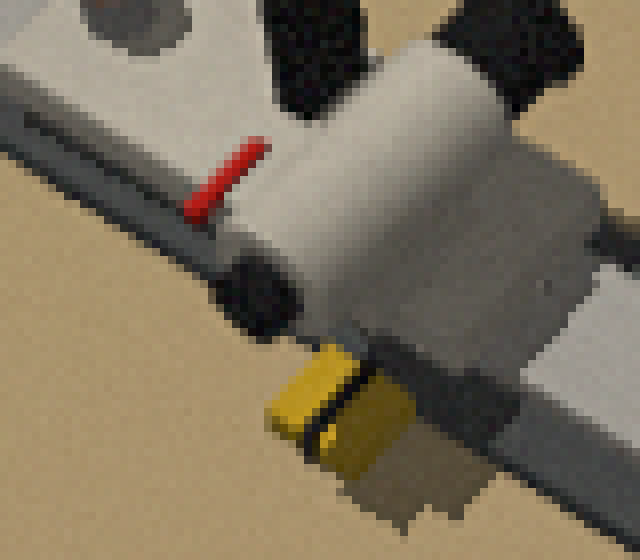

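Clip crop: the red pointer runs (190,215)–(265,145). The black mark line on the clip top runs (318,430)–(368,368), so its centre is at full-image px ≈(232.5,240). Next I pin down yaw and grip, then open the lever.

```bash
cat >> h.py <<'E'
from scipy.spatial.transform import Rotation as Ro
def down(a):
    """tool down, closing line at world angle a"""
    return Ro.from_matrix(np.array([[-np.sin(a),np.cos(a),0],[np.cos(a),np.sin(a),0],[0,0,-1]]).T.reshape(3,3).T@np.eye(3) if False else np.column_stack([[-np.sin(a),np.cos(a),0],[np.cos(a),np.sin(a),0],[0,0,-1]])).as_quat()
E
sed -i 's/return Ro.from_matrix(np.array.* if False else \(.*\)).as_quat()/return Ro.from_matrix(\1).as_quat()/' h.py; tail -2 h.py
python3 - <<'E'
from h import *
for n in ("top","scene"):
    c=capture(n); X=cloud(c)
    P=X[box(X,(.535,.665),(-.23,.26),(.013,.034))]; print(n,'rail',*rect(P))
    e=[X[box(X,(.535,.665),r,(.024,.042))] for r in((.19,.27),(-.24,-.17))]
    print([ (len(p),p.mean(0).round(4)) for p in e])
    P=X[box(X,(.56,.63),(-.065,-.022),(.098,.112))]; print('grip',len(P),P.mean(0).round(4),*rect(P))
    P=X[box(X,(.5,.57),(-.16,-.08),(.098,.112))]; print('knob',len(P),P.mean(0).round(4))
print('mark',world(c,(232.5,240),.0205), world(c,(232.5,240)))
m=masks(c)["red"]&box(X,(.55,.7),(-.1,0),(.02,.08)); v,u=np.nonzero(m); print('pointer',world(c,(u.mean(),v.mean()),.046))
print(current_orientation(),current_clock())
for a in (np.pi/2,-np.pi/2,0,np.pi):
    for d in (0,1.55): 
        q=inverse_kinematics([.56,-.13,.2],down(a+d)); print(a,d,None if q is None else np.round(q,2))
E
```

```text
"""tool down, closing line at world angle a"""
    return Ro.from_matrix(np.column_stack([[-np.sin(a),np.cos(a),0],[np.cos(a),np.sin(a),0],[0,0,-1]])).as_quat()
top rail [608.4  22.8] [109.1 460. ] 0.17
[(213, array([0.5999, 0.2376, 0.0283])), (206, array([ 0.5987, -0.1963,  0.0288]))]
grip 77 [ 0.5836 -0.0488  0.1035] [583.4 -48.6] [29.3 14.6] 0.23
knob 43 [ 0.544  -0.1208  0.1044]
scene rail [610.2  22.6] [109.6 461.2] 0.23
[(271, array([0.6005, 0.2374, 0.0288])), (190, array([ 0.6009, -0.1935,  0.0292]))]
grip 73 [ 0.5863 -0.0467  0.1047] [584.5 -46.9] [14.8 30.7] 89.3
knob 39 [ 0.546  -0.1191  0.1043]
mark [0.66166436 0.02194604 0.0205    ] [0.66074808 0.0209334  0.01845606]
pointer [ 0.63268849 -0.04780114  0.046     ]
[ 2.29362782e-01  9.73341005e-01 -3.80477474e-05 -1.13008572e-05] 1.7
1.5707963267948966 0 [-0.35  0.34  1.59 -0.    1.2  -1.92]
1.5707963267948966 1.55 [-0.35  0.34  1.59 -0.    1.2   2.81]
-1.5707963267948966 0 [-0.35  0.34  1.59 -0.    1.2   1.22]
-1.5707963267948966 1.55 [-0.35  0.34  1.59 -0.    1.2  -0.33]
0 0 [-0.35  0.34  1.59 -0.    1.2  -0.35]
0 1.55 [-0.35  0.34  1.59 -0.    1.2  -1.9 ]
3.141592653589793 0 [-0.35  0.34  1.59 -0.    1.2   2.79]
3.141592653589793 1.55 [-0.35  0.34  1.59 -0.    1.2   1.24]
```

```bash
cat > lever.py <<'E'
from h import *
def swing(piv,t0,t1,n=8,z=.083,gap=.026):
    P=lambda t,h: [piv[0]-.055*np.cos(t),piv[1]-.055*np.sin(t),h]
    move_gripper(.04)
    move_ptp(P(t0,.16),down(t0-np.pi/2))
    if servo_line(P(t0,z),rate=.1,contact_N=8): print('CONTACT',current_position()); return False
    move_gripper(gap)
    for t in np.linspace(t0,t1,n+1)[1:]:
        servo_line(P(t,z),down(t-np.pi/2),rate=.06)
        print(round(t,2),np.round(current_force(),1))
    move_gripper(.04); servo_line(P(t1,.16),rate=.15); return True
E
python3 - <<'E'
from lever import *
print(swing([.600,-.120],0,1.56), current_clock())
c=capture("scene"); cv2.imwrite('pics/s1.png',cv2.resize(c["image"][110:270,160:320],(560,560)))
X=cloud(c); m=masks(c)["red"]&box(X,(.55,.7),(-.1,0.05),(.02,.08)); v,u=np.nonzero(m); print('pointer',world(c,(u.mean(),v.mean()),.046))
P=X[masks(c)["orange"]&box(X,(.5,.65),(-.22,-.08),(.098,.112))]; print('knob',len(P),P.mean(0))
E
```

```text
0.2 [1.9 0.8 0. ]
0.39 [0.1 0.1 0.7]
0.58 [-0.1 -0.5  0.2]
0.78 [-0.7 -0.2 -0. ]
0.98 [-0.7 -0.8 -0.6]
1.17 [-0.7 -0.6  0.2]
1.36 [0.1 0.4 0. ]
1.56 [-1.3  0.4  0.1]
True 10.325
pointer [ 0.63256664 -0.0478025   0.046     ]
knob 40 [ 0.59864447 -0.17325825  0.10477381]
```

Lever is open and the carriage hasn't moved. Now the slide.

```bash
python3 - <<'E'
from h import *
x,y=.585,-.048; o=down(-np.pi/2); D=.0697
move_ptp([x,y,.17],o)
if servo_line([x,y,.078],rate=.1,contact_N=8): print('CONTACT',current_position()); raise SystemExit
move_gripper(.0); print('gap',current_finger_gap())
servo_line([x,y+D,.078],rate=.05); print(np.round(current_force(),1),current_position())
sleep(.3)
c=capture("scene"); X=cloud(c)
def ptr():
    m=masks(c)["red"]&box(X,(.55,.7),(-.1,0.1),(.03,.07)); v,u=np.nonzero(m); 
    print('pointer',len(u),world(c,(u.mean(),v.mean()),.046) if len(u) else None)
ptr(); cv2.imwrite('pics/s2.png',c["image"])
move_gripper(.04); servo_line([x,y+D,.17],rate=.15)
c=capture("scene"); X=cloud(c); ptr(); cv2.imwrite('pics/s3.png',cv2.resize(c["image"][190:260,190:270],(640,560),interpolation=cv2.INTER_NEAREST))
print(current_clock())
E
```

```text
gap 0.0137412276405485
[-0.8 -6.7  5.9] [0.58512655 0.01992238 0.07835923]
pointer 31 [0.63179365 0.01940371 0.046     ]
pointer 32 [0.63127461 0.0193008  0.046     ]
16.8333
```

View pics/s3.png

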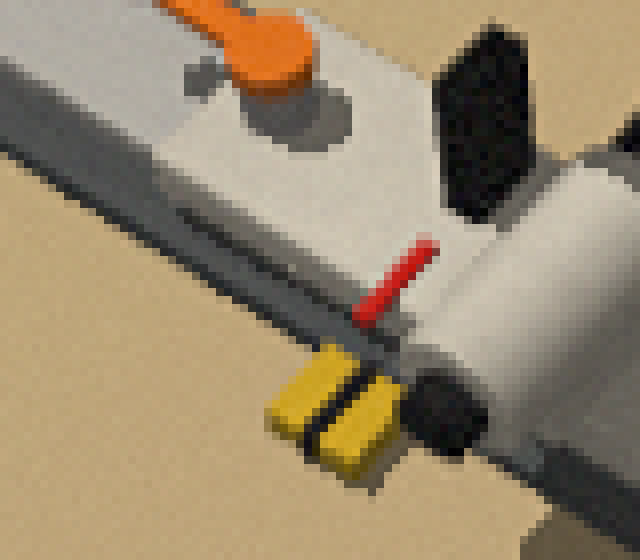

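The pointer, (362,318)–(435,245) in the crop, is nearly on the mark line, (312,435)–(368,372). I'll cross-check with the top camera, which now sees the clip.

```bash
python3 - <<'E'
from h import *
for n in ("top","scene"):
    c=capture(n); X=cloud(c); M=masks(c)
    m=M["yellow"]&box(X,(.6,.75),(-.05,.1),(.0,.04)); v,u=np.nonzero(m)
    if len(u): print(n,'clip',len(u),u.min(),u.max(),v.min(),v.max(),X[m].mean(0).round(4),'ztop',np.percentile(X[m][:,2],[50,90]))
    r=M["red"]&box(X,(.55,.7),(-.1,.1),(.03,.07)); v,u=np.nonzero(r)
    if len(u): print('ptr',len(u),u.mean(),v.mean(),world(c,(u.mean(),v.mean()),.046))
    for q in("mark_line","pointer"):
        for s in spot_in(n,q)[:2]: print(q,s["conf"],s["xy"],world(c,s["xy"],.0205 if q[0]=='m' else .046))
    if n=="top": cv2.imwrite('pics/t4.png',cv2.resize(c["image"][160:215,270:350],(800,550),interpolation=cv2.INTER_NEAREST))
E
```

```text
mark_line 0.59 [289.3, 176.7] [0.66159512 0.09916528 0.0205    ]
pointer 0.61 [292.7, 176.6] [0.65895684 0.09025462 0.046     ]
scene clip 150 223 240 233 249 [0.6626 0.0205 0.0155] ztop [0.01672748 0.01834817]
ptr 32 238.4375 225.3125 [0.63232942 0.01909771 0.046     ]
mark_line 0.44 [231.4, 237.6] [0.65788513 0.01531564 0.0205    ]
mark_line 0.24 [249.4, 214.7] [0.57789376 0.00758623 0.0205    ]
pointer 0.78 [248.3, 218.4] [0.60229663 0.02548907 0.046     ]
```

View pics/t4.png

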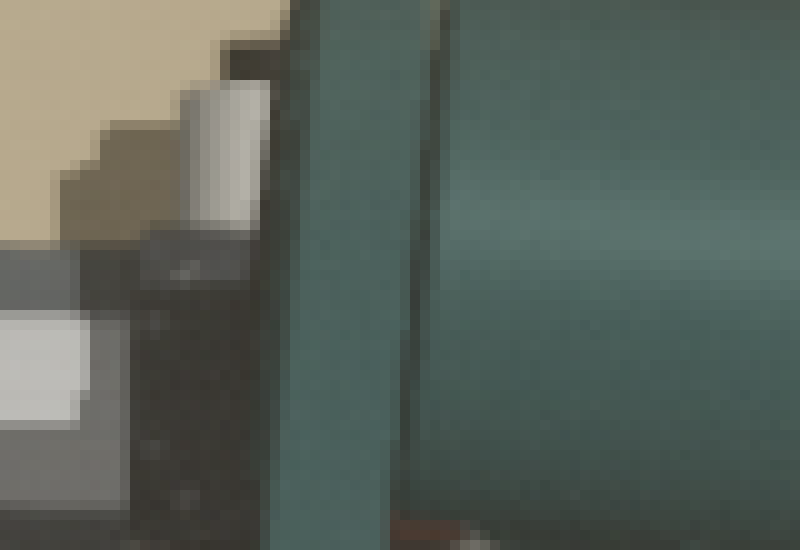

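The arm blocks the top view here, so I'll look again once it's above the lever knob, before closing.

```bash
python3 - <<'E'
from h import *
move_ptp([.600,-.15,.2],down(0))
c=capture("top"); X=cloud(c); M=masks(c)
m=M["yellow"]&box(X,(.6,.75),(-.05,.1),(.0,.04)); v,u=np.nonzero(m)
if len(u): print('clip',len(u),u.min(),u.max(),v.min(),v.max(),X[m].mean(0).round(4),'yz',world(c,((u.min()+u.max())/2,v.mean()),.0185))
r=M["red"]&box(X,(.55,.7),(-.1,.1),(.03,.07)); v,u=np.nonzero(r)
if len(u): print('ptr',len(u),u.mean(),v.mean(),world(c,(u.mean(),v.mean()),.046))
P=X[masks(c)["orange"]&box(X,(.5,.65),(-.2,-.05),(.098,.112))]; print('knob',len(P),P.mean(0) if len(P) else 0)
cv2.imwrite('pics/t5.png',cv2.resize(c["image"][160:230,270:370],(800,560),interpolation=cv2.INTER_NEAREST))
s=capture("scene"); Y=cloud(s); P=Y[masks(s)["orange"]&box(Y,(.5,.65),(-.2,-.05),(.098,.112))]; print('knob s',len(P),P.mean(0) if len(P) else 0)
E
```

```text
knob 0 0
knob s 36 [ 0.59896898 -0.10595568  0.10501786]
```

View pics/t5.png

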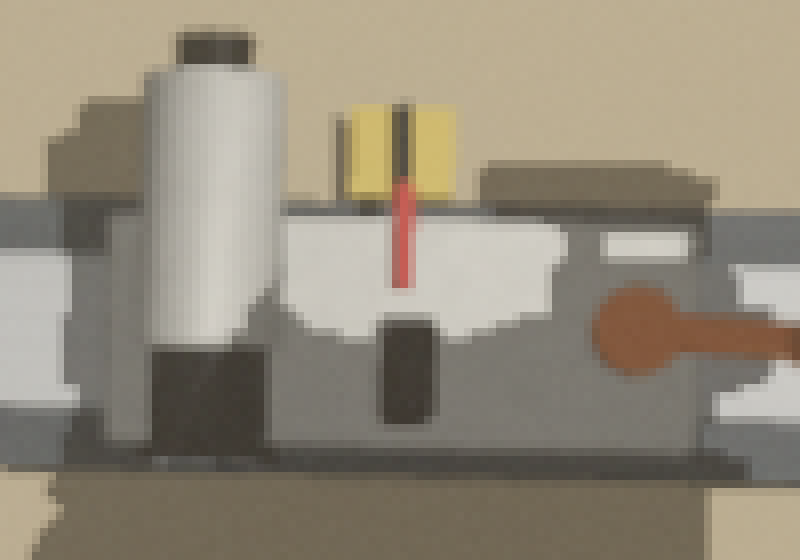

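From the top, the mark line (col 402) and the pointer (col 404) agree. The parallax-corrected error is about ±2 mm, inside the 6 mm tolerance. Closing the lever.

```bash
python3 - <<'E'
from lever import *
print(swing([.600,-.0527],1.55,-.03,gap=.022), current_clock())
move_ptp([.45,.3,.2],down(-np.pi/2))
c=capture("scene"); X=cloud(c); M=masks(c)
def st(c,X):
    M=masks(c); r=M["red"]&box(X,(.55,.7),(-.1,.1),(.03,.07)); v,u=np.nonzero(r)
    if len(u): print('ptr',u.mean(),v.mean(),world(c,(u.mean(),v.mean()),.046))
    P=X[M["orange"]&box(X,(.5,.65),(-.2,.0),(.098,.112))]; Q=X[M["orange"]&box(X,(.575,.65),(-.2,.0),(.06,.09))]; print('knob',len(P),P.mean(0) if len(P) else 0,'hub',Q.mean(0) if len(Q) else 0)
    P=X[box(X,(.56,.63),(0,.04),(.098,.112))]; print('grip',P.mean(0))
    P=X[box(X,(.5,.56),(.05,.12),(.06,.12))]; print('lens tube',len(P),P.min(0),P.mean(0))
    P=X[box(X,(.5,.72),(.05,.12),(.08,.13))]; print('barrel',*rect(P))
st(c,X); t=capture("top"); st(t,cloud(t)); cv2.imwrite('pics/t6.png',cv2.resize(t["image"][150:290,180:380],(800,560)))
print(current_clock())
E
```

```text
1.35 [-0.5 -0.5  0.8]
1.16 [-0.2  0.4 -0.1]
0.96 [ 0.5  1.1 -0.2]
0.76 [ 0.2 -0.5  0.4]
0.56 [-0.2 -0.2  0.5]
0.36 [-0.1 -0.3 -0.1]
0.17 [-0.8  0.   0.1]
-0.03 [-0.2  0.5 -0.1]
True 24.7917
ptr 238.5625 225.28125 [0.63208204 0.01928316 0.046     ]
knob 40 [ 0.54647823 -0.05207703  0.10437923] hub [ 0.59736328 -0.05096768  0.07464929]
grip [0.58608256 0.01993952 0.10445991]
lens tube 58 [0.55284018 0.06079462 0.0810829 ] [0.55759317 0.08612367 0.1035415 ]
barrel [619.8  82.1] [133.9  42.6] 0.02
knob 0 0 hub 0
grip [0.58309196 0.01869836 0.10441466]
lens tube 51 [0.55313102 0.06023338 0.0890596 ] [0.55584903 0.07996428 0.10569623]
barrel [619.  80.] [131.5  42. ] 1.37
26.2583
```

View pics/t6.png

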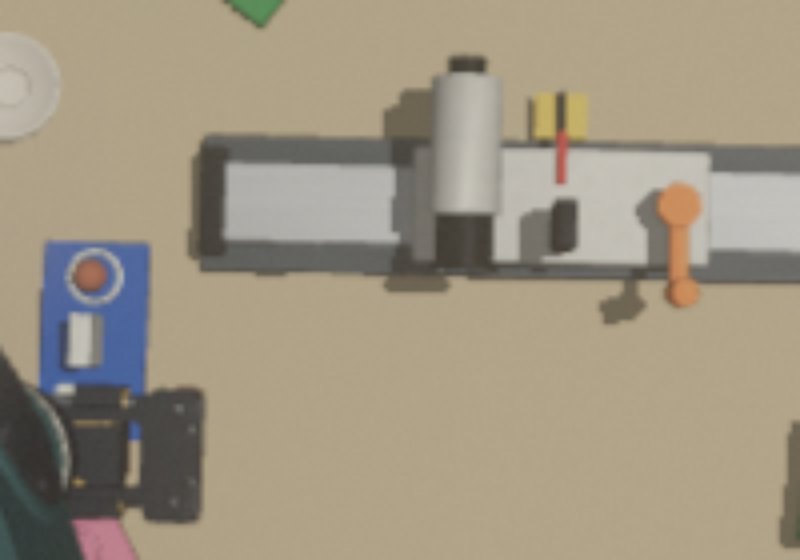

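The lever is shut (knob in line with the hub) and the pointer is still on the mark. Now the tray.

```bash
python3 - <<'E'
from h import *
o=down(-np.pi/2); x,y=.5065,.3225
move_ptp([x,y,.13],o); move_gripper(.045)
if servo_line([x,y,.016],rate=.08,contact_N=6): print('CONTACT',current_position()); raise SystemExit
move_gripper(.024); move_gripper(0); sleep(.2); print('gap',current_finger_gap(),current_grip_force())
p=current_position(); print(p)
servo_line([p[0],p[1],.087],rate=.04); sleep(.4)
print(np.round(current_force(),2),current_grip_force(),current_clock())
for n in("top","scene"):
    c=capture(n); X=cloud(c); P=X[masks(c)["blue"]&box(X,(.4,.65),(.2,.42),(.05,.1))]
    if len(P): print(n,len(P),P.mean(0),*rect(P),'plane',np.linalg.lstsq(np.c_[P[:,:2],np.ones(len(P))],P[:,2],rcond=None)[0].round(3))
    for s in spot_in(n,"ball_center")[:2]: print(s["conf"],s["xy"],world(c,s["xy"],.09))
cv2.imwrite('pics/s7.png',cv2.resize(c["image"][180:320,280:480],(800,560)))
E
```

```text
gap 0.013959479198503603 30.000035762786865
[0.50649127 0.32259418 0.01597312]
[ 0.12  0.19 -1.97] 29.99987483024597 32.0083
top 121 [0.5217314  0.29708356 0.0783631 ] [505.2 297. ] [125.4  27.4] 5.49 plane [ 0.002 -0.02   0.083]
0.28 [182.4, 170.2] [0.66337633 0.36403349 0.09      ]
scene 779 [0.52810211 0.32566559 0.07934638] [507.8 321.9] [128.3  68.8] 0.12 plane [-0.008 -0.006  0.085]
0.57 [370.0, 254.4] [0.54749115 0.32091836 0.09      ]
```

View pics/s7.png

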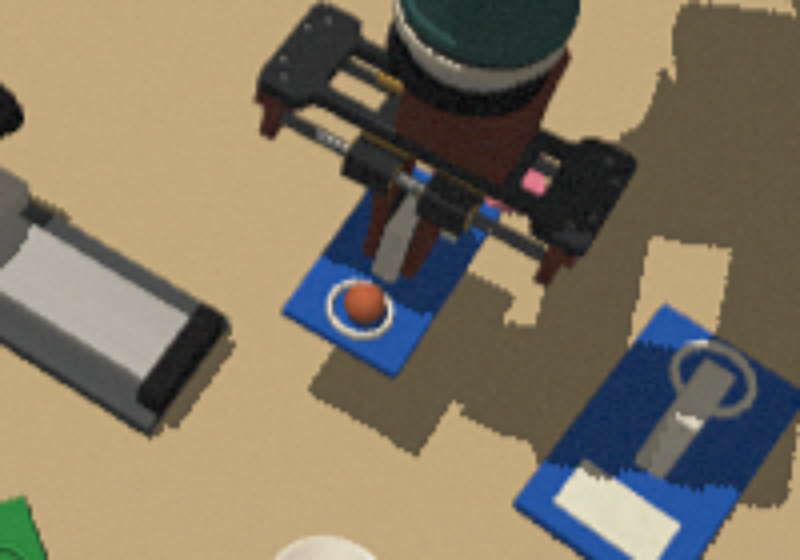

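The tray is lifted and level, with the ball at crop (364,303) inside its ring. Carrying it to focus.

```bash
python3 - <<'E'
from h import *
servo_line([.460,.3226,.087],rate=.05); servo_line([.460,.082,.087],rate=.06); sleep(.8)
print(current_position(),np.round(current_force(),2),current_grip_force(),current_clock())
for n in("top","scene"):
    c=capture(n); X=cloud(c); P=X[masks(c)["blue"]&box(X,(.36,.55),(0,.16),(.06,.1))]
    if len(P): print(n,len(P),P.mean(0),*rect(P),'plane',np.linalg.lstsq(np.c_[P[:,:2],np.ones(len(P))],P[:,2],rcond=None)[0].round(3))
    for s in spot_in(n,"ball_center")[:2]: print(s["conf"],s["xy"],world(c,s["xy"],.09))
    P=X[box(X,(.54,.72),(.05,.12),(.085,.13))]; print('barrel',*rect(P))
    r=masks(c)["red"]&box(X,(.55,.7),(-.1,.1),(.03,.07)); v,u=np.nonzero(r)
    if len(u): print('ptr',u.mean(),v.mean(),world(c,(u.mean(),v.mean()),.046))
cv2.imwrite('pics/s8.png',cv2.resize(c["image"][120:260,180:380],(800,560)))
E
```

```text
[0.45996238 0.08200754 0.08699282] [ 0.   -0.9  -1.52] 29.99972015619278 38.25
top 128 [0.51162241 0.08138326 0.07883997] [511.   81.2] [22.3 64.5] 1.4 plane [-0.059  0.009  0.108]
0.72 [318.2, 178.5] [0.65031273 0.02720574 0.09      ]
0.52 [292.7, 237.7] [0.50308236 0.08670303 0.09      ]
barrel [619.2  80. ] [131.9  41.9] 1.41
scene 537 [0.48362642 0.08899296 0.07964083] [468.1  82.2] [115.8  69.1] 0.07 plane [-0.009 -0.008  0.084]
0.47 [289.8, 192.8] [0.50716806 0.08130806 0.09      ]
barrel [620.2  81.8] [133.7  43.5] 0.51
ptr 238.63636363636363 225.15151515151516 [0.63168199 0.01918457 0.046     ]
```

View pics/s8.png

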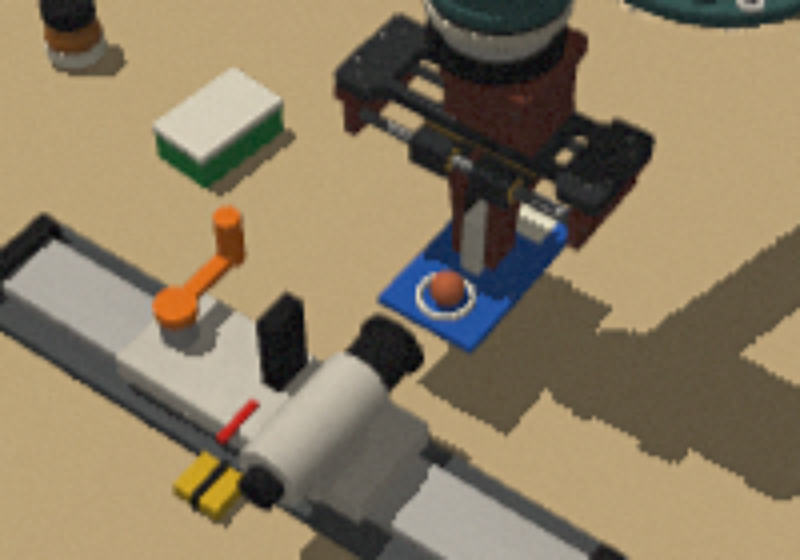

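The tray is level in front of the lens, with the ball at crop (446,290) in its ring. Barrel and tray centres agree in y at ≈0.082, the lever is shut, and the pointer is on the mark. Handing in.

```bash
python3 -c "
from bench import *
print(close_job())"
```

```text
the job is handed in; nothing more can be done
None
```

I handed the job in at about 38 s with every step done, but no verdict came back: the lever is shut, the pointer is about 2 mm or less from the mark, and the tray is held level with the ball at the scope's focus.

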